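Rack the clamp keys bevelled end first

ROBOT

A 6-joint arm with a two-finger parallel gripper is mounted at the origin on the work surface; the furniture and walls round the work are solid. World frame = base frame: x ahead of the robot, y to its left, z up, the work surface at z = 0. Lengths are in m, angles in rad, forces in N, time in s.
With the tool pointing down it reaches from about 0.35 to 0.775 m from the base axis. Payload 7.3 kg.
Tool frame: the origin (TCP) lies between the finger pads; the fingertips stand 8 mm ahead of it and the grasp point (between the pads) lies 11 mm behind it (robot.nose_length is the distance from the TCP to the fingertips, in m); z points along the fingers, y is the line along which they close (so a half turn about z gives the same grasp; the last joint's range is limited). The gripper opens to 92 mm and grips with 3 to 60 N. Pads are 19 mm wide; open, the fingers measure 130 mm over their backs; the gripper's body (75 mm by 190 mm) begins 47 mm behind the grasp point.
Start: joints at [-1.467, 0.342, 1.524, -0, 1.275, -0.146], TCP at [0.13, -0.509, 0.235] pointing down, gripper open.
Joint ranges: [-2.53, 2.53], [-0.77, 2.02], [0.04, 2.7], [-1, 4.14], [0.28, 2.66], [-3.11, 3.11]. Speed limits (rad/s): [2.57, 2.57, 3.14, 3.14, 3.14, 3.14].

INTERFACE

Orientations are given as [roll, pitch, yaw] about the fixed x, y, z axes, in that order (R = Rz(yaw) Ry(pitch) Rx(roll)).
In Python, from cell import robot gives the robot as it stands. The module is installed in compiled form; this text tells all that it offers.
- The arm moves only by the shell command python3 -m jog 'ROWS' [FORCE]. ROWS is JSON, a list that holds one entry, the list of rows, each a list of 5 numbers: the gripper's target within -1 to 1 (fully open at 1, half-way at 0, shut at -1), then the shift along the tool's x, y, z in m, then the turn about the tool's z in rad. A call has 1 to 5 rows; each row is the pose to reach, as a shift and turn from the pose commanded when the call began, along the tool's axes at that moment; what a row does not reach only later rows make up. A row lasts 1/12 s, in which the tool goes at most 41.7 mm and 7.16 degrees, less where a joint would pass 70% of its speed; a pose out of reach is approached as far as the arm can. A call with a gripper value outside its range is refused whole. The fingers move at their own pace and stop on an object; FORCE is the grip in N (left out, the last holds). Time passes only in rows, so rows that repeat a pose let the fingers close. It gives the time, the measured TCP pose, the force, the opening and the grip force at its end, in the units of the state.
- robot.observe(): the state, without advancing time (a new reading comes with each control period).
- robot.read_camera(name): name is "side" or "top" or "wrist"; returns the picture (420x560x3 uint8, red, green, blue); there is no depth.
- robot.camera_model(name): a dict with "camera_matrix" (3x3 intrinsics, pixels), "position" and "attitude" of the camera in the world; the wrist camera has in their place "mount" (4x4, takes a point from camera to tool coordinates, whose origin is the TCP and whose axes are the flange's). Camera axes: x right, y down, z forward; pixel columns grow to the right and rows downward; lengths in m; the calibration is good to about 2 mm. The wrist camera is an equidistant fisheye: a pixel r from the principal point sees the ray r / f radians off the axis. A picture is of the moment at which its call begins: read the wrist's pose just before it. camera_model takes no time and is no camera call.
- robot.hand_in(): hands the job in; it is judged then, once.
The state is a dict: "time": time; "qpos": joint angles; "qvel": joint speeds; "joint_efforts": joint torques, N m; "tool_pos": TCP position; "tool_rot": TCP orientation; "contact_force": force on the tool from outside, world axes, zero at the start; "torque": the same for the moment, N m; "opening": finger opening in m; "grip_force": force on a finger pad.
Only numpy, scipy, OpenCV 4.12 (cv2) and the standard library are available. Lean on these libraries where they do the work, as an engineer would, in place of code of your own. Each camera call takes 0.05 s, during which the arm holds its last target. There are 200 camera calls.

TASK

Put the two loose steel keys from the bath cover into the two free bores of the rack on the bench, like the key already in the middle one: bevelled end in first and pushed fully home. The bevel is on the underside where you cannot see it, so feel for it in the gauge on the cover: a square end stops short on the sill, the bevelled end goes right in. Leave the other things standing where they are.

Things in the scene. Friction and masses are not known exactly. Their poses are not given: they have to be found in the camera images.
- key_1_mid (a point): steel key 1: square bar 16 x 16 x 100 mm, about 0.16 kg, lying flat on the bath cover. The point is its centre, 8 mm above its underside; x runs along the bar, z up. One end is cut square; the other is bevelled on the underside only (14 mm along, 10 mm high), out of sight from above. Which end (+x or -x) is bevelled is not told
- key_2_mid (a point): steel key 2: square bar 16 x 16 x 100 mm, about 0.16 kg, lying flat on the bath cover. The point is its centre, 8 mm above its underside; x runs along the bar, z up. One end is cut square; the other is bevelled on the underside only (14 mm along, 10 mm high), out of sight from above. Which end (+x or -x) is bevelled is not told
- key_3_mid (a point): the third steel key, the same as the others (16 x 16 x 100 mm), already in the middle bore of the rack (slot_2), bevelled end first and fully home; its tail lies on the rail. The point is its centre; x along the bar
- rack: plain grey plastic rack fixed on the bench (z = 0) between bath and wall, 138 mm wide (y), 48.5 mm high, with three alike level bores side by side, 45 mm apart. Origin on its underside below slot_2; it spans x = -53 to +61 mm. In front of each mouth the key rides on a rail 10 mm wide, its top 24 mm above the underside, back to x = -50 mm; fingers can hang down beside the rail to the 6 mm thick foot
- slot_1 (a point): first bore of the rack: the point where the centre of a key lies when it is in this bore bevelled end first and fully home, 32 mm above the underside of the rack. Axes as the rack: x runs level straight into the bore, z up
- slot_2 (a point): middle bore of the rack: the point where the centre of a key lies when it is in this bore bevelled end first and fully home, 32 mm above the underside of the rack. Axes as the rack: x runs level straight into the bore, z up; 45 mm from slot_1 towards -y
- slot_3 (a point): third bore of the rack: the point where the centre of a key lies when it is in this bore bevelled end first and fully home, 32 mm above the underside of the rack. Axes as the rack: x runs level straight into the bore, z up; 45 mm from slot_2 towards -y
- gauge: plain grey plastic gauge block fixed on the bath cover, 48 mm wide (y), 48.5 mm high, with one bore just like the rack's. Origin on its underside below gauge_home; it spans x = -15 to +61 mm (rail to -12 mm). Each bore: 22 mm wide, 18.5 mm high, floor 24 mm above the underside, lightly flared mouth at x = +21.5 mm, a sill 4.5 mm high across the floor from x = +43.5 mm to the end wall at x = +50 mm
- gauge_home (a point): gauge bore: the point where the centre of a key lies when its bevelled end is pushed fully in, 32 mm above the gauge's underside; x runs into the bore, z up. A square-cut end runs into the sill, so the key's centre stops 6.5 mm short of this point (x = -6.5 mm), here and in the rack; the bevelled end passes over the sill to the end wall. The roof is too low to lift a square end over it
- bath_cover: steel draining cover fixed on the blue water bath, 404 x 348 mm, lip 4 mm high all round; origin at its middle, 6 mm below its top, which is 0.244 m above the bench; x along its long side
- tape: roll of paper tape, 62 mm across, 19 mm high, on the cover; origin under its centre
- pen: grey pen 90 mm long (along y), 10 mm thick, lying on the cover; origin under its centre
- dropper_a: dropper bottle 25 mm across, 73 mm high, on the cover; origin under its centre
- dropper_b: dropper bottle 25 mm across, 73 mm high, on the bench; origin under its centre
- dropper_c: dropper bottle 25 mm across, 73 mm high, on the bench; origin under its centre
Not all that is in view belongs to the job. What is shaped like the part that bears key_2_mid but brown is not meant.

How it is judged:
At the end, for the whole second after the job is handed in: The two loose keys lie at rest in the two outer bores of the rack, one in each, and the third key is still in the middle bore, all bevelled end in first: each centre within 3 mm of the home point along the bore and 5 mm across and in height, and the axis within 0.15 rad of the bore's (((x of key_1_mid in the frame of slot_1 between -0.003 and 0.003 m and y of key_1_mid in the frame of slot_1 between -0.005 and 0.005 m and z of key_1_mid in the frame of slot_1 between -0.005 and 0.005 m and angle between the x axis of key_1_mid and the x axis of slot_1, either way round below 0.15 rad) or (x of key_1_mid in the frame of slot_3 between -0.003 and 0.003 m and y of key_1_mid in the frame of slot_3 between -0.005 and 0.005 m and z of key_1_mid in the frame of slot_3 between -0.005 and 0.005 m and angle between the x axis of key_1_mid and the x axis of slot_3, either way round below 0.15 rad)) and ((x of key_2_mid in the frame of slot_1 between -0.003 and 0.003 m and y of key_2_mid in the frame of slot_1 between -0.005 and 0.005 m and z of key_2_mid in the frame of slot_1 between -0.005 and 0.005 m and angle between the x axis of key_2_mid and the x axis of slot_1, either way round below 0.15 rad) or (x of key_2_mid in the frame of slot_3 between -0.003 and 0.003 m and y of key_2_mid in the frame of slot_3 between -0.005 and 0.005 m and z of key_2_mid in the frame of slot_3 between -0.005 and 0.005 m and angle between the x axis of key_2_mid and the x axis of slot_3, either way round below 0.15 rad)) and x of key_3_mid in the frame of slot_2 between -0.003 and 0.003 m and y of key_3_mid in the frame of slot_2 between -0.005 and 0.005 m and z of key_3_mid in the frame of slot_2 between -0.005 and 0.005 m and angle between the x axis of key_3_mid and the x axis of slot_2, either way round below 0.15 rad and linear speed of each of key_1, key_2, key_3 below 0.02 m/s); the robot touches nothing.
It fails at once if a bystander is moved by more than 40 mm (distance of any of tape, pen, dropper_a, dropper_b, dropper_c from where it was at the start of the episode above 0.04 m).
It fails at once if a bottle is tipped over (angle between any of dropper_a, dropper_b, dropper_c's own z axis and vertical above 0.6 rad).
It also fails if it takes over 72 s, if anything falls off the work surface, if the arm or the gripper's body presses on something with over 40 N, if the wrist force passes 120 N, or if a joint passes its speed limit or range.

## Working session

There is one attempt and no reset: what is moved stays moved. The work goes in short steps, Python scripts to look and compute and a shell command to move; the robot and the scene stay as the last step left them, time stands still between calls to the robot, and variables do not carry over. Pictures are saved under pics/ and viewed, at most 10 in all, crops included, and the job is handed in when it is done.

```bash
mkdir -p pics; python3 - <<'E'
from cell import robot
import cv2,numpy as np
s=robot.observe();print({k:np.round(v,3).tolist() for k,v in s.items()})
for n in("top","side"):
    im=robot.read_camera(n);cv2.imwrite(f"pics/{n}0.png",im[:,:,::-1])
for n in("top","side","wrist"):print(n,robot.camera_model(n))
E
```

```text
{'time': 0.0, 'qpos': [-1.467, 0.343, 1.525, 0.0, 1.275, -0.146], 'qvel': [-0.0, -0.001, 0.001, 0.0, 0.0, -0.001], 'joint_efforts': [0.001, -43.124, -24.422, 0.072, 0.056, -0.0], 'tool_pos': [0.13, -0.508, 0.234], 'tool_rot': [-3.14, -0.0, 0.25], 'contact_force': [-0.376, -0.348, -0.656], 'torque': [-0.037, -0.023, -0.005], 'grip_force': 0.0, 'opening': 0.092}
top {'camera_matrix': array([[481.6276303 ,   0.        , 275.38772661],
       [  0.        , 481.6276303 , 205.19844192],
       [  0.        ,   0.        ,   1.        ]]), 'position': array([0.1395975 , 0.01019136, 1.45022898]), 'attitude': array([-2.93292804e+00, -1.60722487e-03, -1.54991542e+00])}
side {'camera_matrix': array([[388.15482288,   0.        , 282.20443776],
       [  0.        , 388.15482288, 208.33614663],
       [  0.        ,   0.        ,   1.        ]]), 'position': array([-0.64107551, -0.05966898,  0.70791904]), 'attitude': array([-2.03306626, -0.00569381, -1.50679419])}
wrist {'camera_matrix': array([[325.1922621 ,   0.        , 281.55606996],
       [  0.        , 325.1922621 , 205.03240497],
       [  0.        ,   0.        ,   1.        ]]), 'mount': array([[ 1.42481468e-04, -9.59732575e-01, -2.80915226e-01,
         7.61382517e-02],
       [ 9.99999981e-01,  9.94586698e-05,  1.67409009e-04,
        -1.80505781e-04],
       [-1.32728424e-04, -2.80915245e-01,  9.59732571e-01,
        -1.50531442e-01],
       [ 0.00000000e+00,  0.00000000e+00,  0.00000000e+00,
         1.00000000e+00]])}
```

View pics/top0.png

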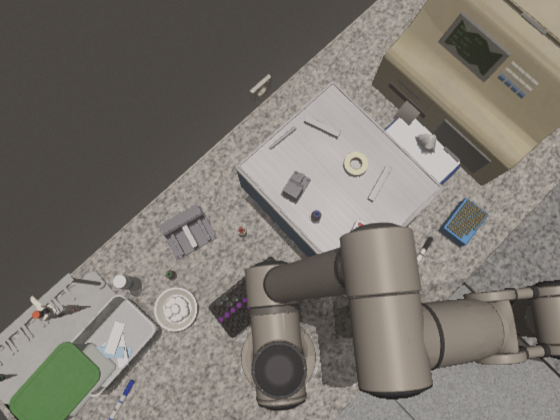

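View pics/side0.png

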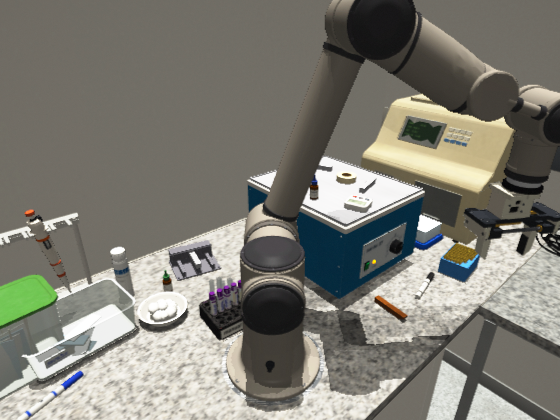

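```bash
python3 - <<'E'
import cv2,numpy as np
im=cv2.imread("pics/top0.png")
a=cv2.resize(im[80:270,230:450],None,fx=3.4,fy=3.1,interpolation=cv2.INTER_CUBIC)
a=cv2.resize(im[80:270,230:450],(690,596),interpolation=cv2.INTER_CUBIC)
cv2.imwrite("pics/c1.png",a)
b=cv2.resize(im[195:295,150:260],(660,600),interpolation=cv2.INTER_CUBIC)
cv2.imwrite("pics/c2.png",b)
E
```

```text
(no output)
```

View pics/c1.png

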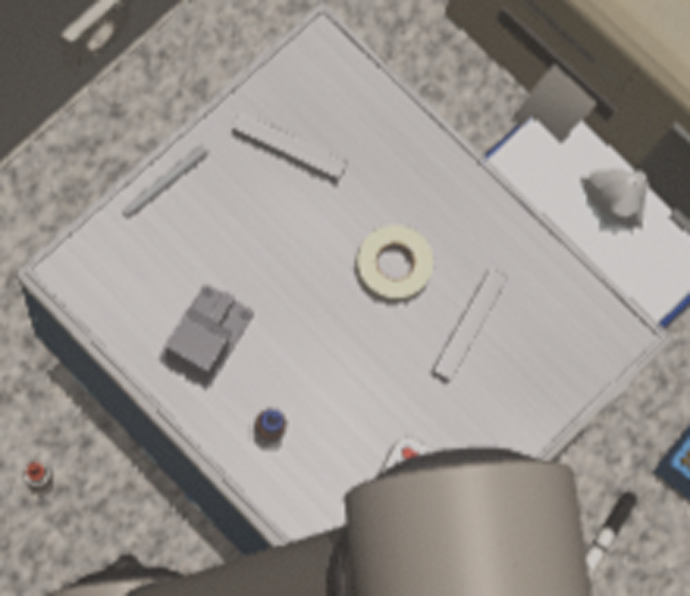

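View pics/c2.png

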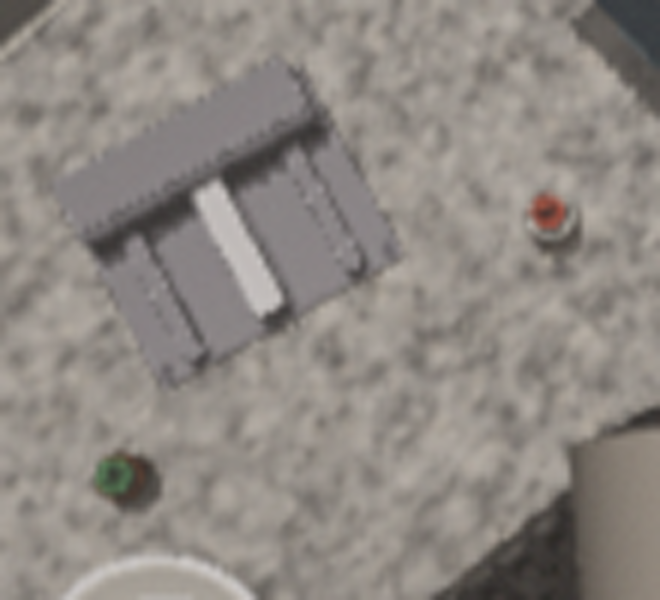

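```bash
cat > h.py <<'E'
from cell import robot
import cv2,numpy as np
from scipy.spatial.transform import Rotation as R
def top2w(px,z):
    c=robot.camera_model("top");px=np.atleast_2d(px).astype(float)
    d=np.c_[px,np.ones(len(px))]@np.linalg.inv(c["camera_matrix"]).T@R.from_euler("xyz",c["attitude"]).as_matrix().T
    p=c["position"];return p+d*((z-p[2])/d[:,2])[:,None]
def pose():
    s=robot.observe();return np.array(s["tool_pos"]),R.from_euler("xyz",s["tool_rot"]).as_matrix()
def wrist2w(px,z,t,Rt):
    c=robot.camera_model("wrist");K=c["camera_matrix"];M=c["mount"];px=np.atleast_2d(px).astype(float)
    u=(px-K[:2,2])/K[0,0];r=np.linalg.norm(u,axis=1)+1e-12
    d=np.c_[u*(np.sin(r)/r)[:,None],np.cos(r)]@M[:3,:3].T@Rt.T
    p=t+Rt@M[:3,3];return p+d*((z-p[2])/d[:,2])[:,None]
def w2wrist(P,t,Rt):
    c=robot.camera_model("wrist");K=c["camera_matrix"];M=c["mount"]
    q=(np.atleast_2d(P)-t)@Rt;q=(q-M[:3,3])@M[:3,:3]
    th=np.arctan2(np.hypot(q[:,0],q[:,1]),q[:,2]);a=np.arctan2(q[:,1],q[:,0])
    return K[:2,2]+K[0,0]*np.c_[th*np.cos(a),th*np.sin(a)]
def snap(n):
    t,Rt=pose();im=robot.read_camera("wrist");cv2.imwrite(f"pics/{n}.png",im[:,:,::-1]);np.savez(f"pics/{n}.npz",t=t,R=Rt);return t,Rt
def delta(x,y,z,yaw=None,t=None):
    """tool-frame shift (x,y,z) and turn to reach TCP xyz, yaw (world) """
    s=robot.observe();t,Rt=pose();d=Rt.T@(np.array([x,y,z])-t);print("shift",d.round(4),end=" ")
    if yaw is not None:
        w=-(yaw-s["tool_rot"][2]);w=(w+np.pi/2)%np.pi-np.pi/2;print("turn(mod pi)",round(w,3))
E
python3 - <<'E'
from h import *
A=lambda p:np.array(p)*[220/690,190/596]+[230,80]
B=lambda p:np.array(p)*[110/660,100/600]+[150,195]
f=lambda p,z:top2w(p,z)[:,:2].round(3).tolist()
print("key L",f(A([[236,128],[345,170]]),.26),"ends; key R",f(A([[497,275],[440,375]]),.26))
print("corner cover",f(A([[320,12],[662,335],[25,272]]),.248))
print("gauge block top",f(A([[197,318],[237,332],[206,380],[163,356]]),.2925),"rail far",f(A([[205,290],[250,310]]),.2685))
print("tape",f(A([[394,263]]),.263),"pen",f(A([[165,180]]),.25),"dropA",f(A([[270,415]]),.317))
print("rack top",f(B([[57,183],[278,57],[322,120],[95,245]]),.0485),"foot",f(B([[400,250],[170,385]]),.006))
print("key3 tail/mouth",f(B([[267,315],[208,188]]),.04),"droppers",f(B([[548,212],[115,475]]),.073))
E
```

```text
key L [[0.62, -0.06], [0.584, -0.151]] ends; key R [[0.496, -0.275], [0.411, -0.227]]
corner cover [[0.732, -0.132], [0.452, -0.412], [0.494, 0.113]]
gauge block top [[0.446, -0.029], [0.435, -0.06], [0.396, -0.036], [0.415, -0.002]] rail far [[0.476, -0.036], [0.46, -0.072]]
tape [[0.504, -0.19]] pen [[0.576, -0.002]] dropA [[0.364, -0.085]]
rack top [[0.368, 0.354], [0.434, 0.249], [0.402, 0.226], [0.338, 0.334]] foot [[0.344, 0.19], [0.274, 0.301]]
key3 tail/mouth [[0.306, 0.249], [0.368, 0.282]] droppers [[0.355, 0.111], [0.225, 0.311]]
```

```bash
python3 -m jog '[[[1,0,0,-0.04,0],[1,0,0,-0.08,0],[1,0,0,-0.12,0],[1,0,0,-0.16,0],[1,0.02,-0.015,-0.165,0]]]'
python3 -m jog '[[[1,0.033,-0.023,0,0],[1,0.066,-0.046,0,0],[1,0.1,-0.07,0,0],[1,0.133,-0.092,0,0],[1,0.166,-0.115,0,0]]]'
python3 -m jog '[[[1,0.033,-0.023,0,0],[1,0.066,-0.046,0,0],[1,0.1,-0.07,0,0],[1,0.133,-0.092,0,0],[1,0.166,-0.115,0,0]]]'
python3 -m jog '[[[1,0.03,-0.02,0,0],[1,0.06,-0.04,0,0],[1,0.075,-0.05,0,0],[1,0.075,-0.05,0,0],[1,0.075,-0.05,0,0]]]'
python3 - <<'E'
from h import *
print(snap("w1")[0])
E
```

```text
time: 0.52
tool_pos: [0.144, -0.4927, 0.4062]
tool_rot: [3.13, 0.003, 0.247]
contact_force: [0.3, 1.3, 1.2]
opening: 0.0923
grip_force: 0.0
time: 0.93
tool_pos: [0.2786, -0.3351, 0.3995]
tool_rot: [-3.141, 0.0, 0.249]
contact_force: [1.2, -0.2, 0.5]
opening: 0.0918
grip_force: 0.0
time: 1.35
tool_pos: [0.4111, -0.1824, 0.3996]
tool_rot: [-3.142, 0.0, 0.25]
contact_force: [0.6, -0.6, 0.8]
opening: 0.0918
grip_force: 0.0
time: 1.77
tool_pos: [0.4707, -0.1167, 0.3991]
tool_rot: [-3.141, 0.001, 0.252]
contact_force: [-0.1, -0.6, 0.4]
opening: 0.0922
grip_force: 0.0
[ 0.47074351 -0.11669462  0.39907788]
```

View pics/w1.png

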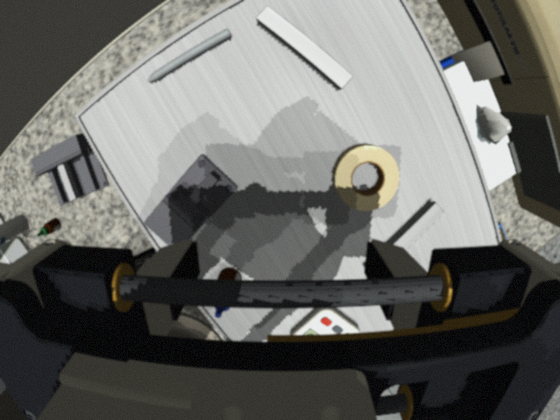

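```bash
python3 - <<'E'
from h import *
im=cv2.imread("pics/w1.png");g=np.load("pics/w1.npz");t,Rt=g["t"],g["R"]
c=im[130:260,130:260].astype(float);c=np.clip((c-10)*2.6,0,255).astype(np.uint8)
cv2.imwrite("pics/c3.png",cv2.resize(c,(598,598),interpolation=cv2.INTER_CUBIC))
gr=cv2.cvtColor(im,cv2.COLOR_BGR2GRAY)
print(gr[30:65:3,290:322:3])
sub=(gr[0:95,250:360]>222).astype(np.uint8);n,l,s,_=cv2.connectedComponentsWithStats(sub)
k=1+s[1:,4].argmax();print(s[k]);ct=cv2.findContours((l==k).astype(np.uint8),0,1)[0][0][:,0]+[250,0]
w=wrist2w(ct,.26,t,Rt)[:,:2];r=cv2.minAreaRect((w*1000).astype(np.float32));print(r,cv2.boxPoints(r))
E
```

```text
[[228 229 229 194 190 197 202 196 195 201 199]
 [227 226 229 231 208 190 197 204 194 197 202]
 [228 226 228 226 229 223 193 202 197 191 200]
 [230 229 228 227 226 229 227 194 199 194 195]
 [229 230 227 228 227 227 228 229 201 193 200]
 [118 225 231 232 228 229 228 227 229 201 191]
 [ 66  80 214 230 230 229 228 226 227 229 202]
 [172  77  60 194 230 230 230 228 228 228 226]
 [202 186  85  52 170 231 231 229 227 229 227]
 [199 200 200  99  52 135 229 230 230 230 229]
 [200 204 203 195 118  52 110 224 230 230 230]
 [203 199 201 206 199 157  64  74 207 233 231]]
[   8    7   93   79 1557]
((608.420166015625, -101.659912109375), (97.16844940185547, 13.504637718200684), 63.895599365234375) [[ 580.9792   -142.31717 ]
 [ 593.10626  -148.25932 ]
 [ 635.86115   -61.002655]
 [ 623.7341    -55.0605  ]]
```

View pics/c3.png

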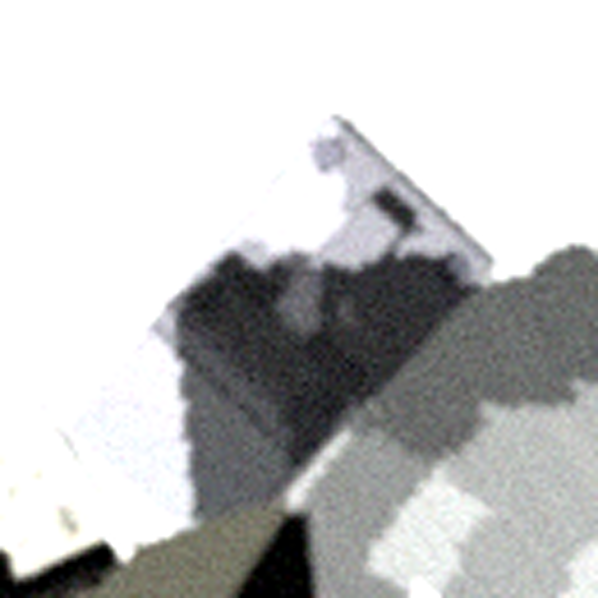

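```bash
python3 - <<'E'
from h import *
g=np.load("pics/w1.npz");t,Rt=g["t"],g["R"]
C=lambda p:np.array(p)/4.6+130
a=wrist2w(C([[337,118],[492,262]]),.25,t,Rt)[:,:2]
b=wrist2w(C([[178,335],[300,462]]),.2925,t,Rt)[:,:2]
rl=wrist2w(C([[375,198],[413,232]]),.268,t,Rt)[:,:2]
for e in(a,b,rl):
    d=e[0]-e[1];print(e.round(4),np.linalg.norm(d).round(4),"mid",e.mean(0).round(4),"normal ang",np.arctan2(d[0],-d[1]).round(3),np.arctan2(-d[0],d[1]).round(3))
v=b.mean(0)-a.mean(0);print(v,np.linalg.norm(v),np.arctan2(v[1],v[0]))
E
```

```text
[[ 0.4879 -0.0358]
 [ 0.4661 -0.0739]] 0.0439 mid [ 0.477  -0.0548] normal ang 2.621 -0.52
[[ 0.4492 -0.0222]
 [ 0.4305 -0.0497]] 0.0332 mid [ 0.4398 -0.0359] normal ang 2.545 -0.596
[[ 0.4776 -0.0501]
 [ 0.4728 -0.0589]] 0.01 mid [ 0.4752 -0.0545] normal ang 2.639 -0.502
[-0.03711806  0.01890406] 0.04165470186884938 2.6705362830503017
```

```bash

python3 -m jog '[[[1,0.03,0.015,0,-0.12],[1,0.06,0.03,0,-0.24],[1,0.09,0.04,0.01,-0.36],[1,0.11,0.05,0.02,-0.48],[1,0.11,0.05,0.04,-0.6]]]'
python3 -m jog '[[[-0.4,0,0,0,-0.12],[-0.4,0,0,0,-0.24],[-0.4,0,0,0,-0.263],[-0.4,0,0,0,-0.263]]]'
python3 - <<'E'
from h import *
print(snap("w2")[0])
im=cv2.imread("pics/w2.png")
cv2.imwrite("pics/w2v.png",cv2.resize(im[0:300,0:400],(800,600),interpolation=cv2.INTER_CUBIC))
E
```

```text
time: 2.23
tool_pos: [0.5923, -0.1413, 0.359]
tool_rot: [3.139, -0.001, 0.854]
contact_force: [-0.3, -0.9, 0.2]
opening: 0.0916
grip_force: 0.0
time: 2.57
tool_pos: [0.589, -0.1399, 0.36]
tool_rot: [3.141, 0.0, 1.109]
contact_force: [-0.3, 0.1, 0.9]
opening: 0.0699
grip_force: 0.0
[ 0.58897063 -0.13989954  0.35996281]
```

View pics/w2v.png

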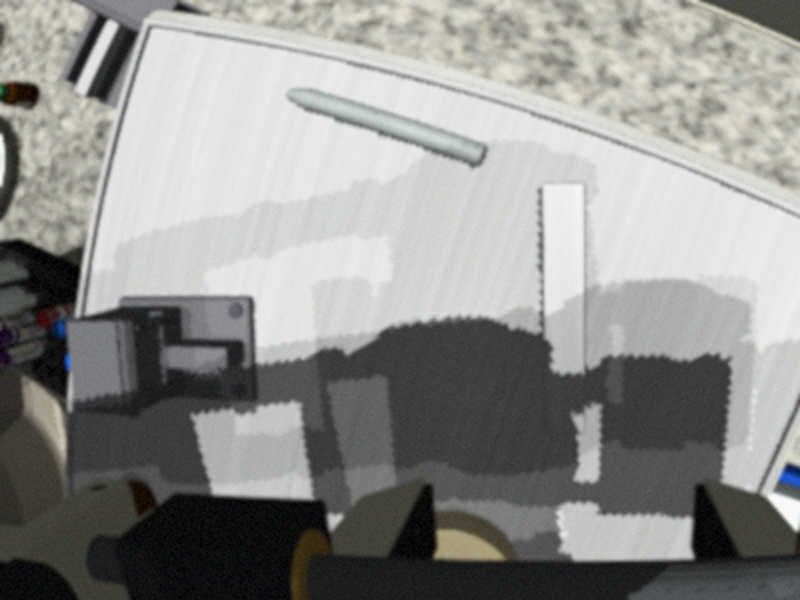

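```bash
python3 - <<'E'
from h import *
g=np.load("pics/w2.npz");t,Rt=g["t"],g["R"]
W=lambda p,z:wrist2w(np.array(p)/2.,z,t,Rt)[:,:2]
a=W([[252,298],[256,400]],.25);b=W([[131,320],[135,409]],.2925);c=W([[68,320],[70,409]],.2925)
for e in(a,b,c):
    d=e[0]-e[1];print(e.round(4).tolist(),np.linalg.norm(d).round(4),"mid",e.mean(0).round(4),"ang",np.arctan2(-d[0],d[1])%3.1416)
for p,q in((a,b),(b,c),(a,c)):
    v=q.mean(0)-p.mean(0);print(np.linalg.norm(v).round(4),np.arctan2(v[1],v[0]).round(3))
k=W([[543,184],[585,183],[588,375],[549,375]],.26);print("key",k.round(4).tolist(),k.mean(0),np.arctan2(*(k[0]+k[1]-k[2]-k[3])[::-1]),np.linalg.norm(k[0]-k[3]),np.linalg.norm(k[0]-k[1]))
print("rack key3",W([[130,30],[82,95]],.04))
E
```

```text
[[0.4909, -0.0347], [0.4677, -0.0744]] 0.046 mid [ 0.4793 -0.0546] ang 2.6122955992445287
[[0.458, -0.0195], [0.4377, -0.0503]] 0.0369 mid [ 0.4479 -0.0349] ang 2.5587060100663033
[[0.4263, -0.0012], [0.4025, -0.0328]] 0.0395 mid [ 0.4144 -0.017 ] ang 2.4946516862849744
0.0371 2.582
0.038 2.65
0.075 2.617
key [[0.6232, -0.0543], [0.6376, -0.061], [0.6056, -0.1289], [0.5918, -0.122]] [ 0.61454497 -0.0915395 ] 1.1332858429223214 0.07468643059030779 0.015891273477014186
rack key3 [[0.38388833 0.26556698]
 [0.31457545 0.24637859]]
```

```bash

python3 -m jog '[[[-0.3,0.02,0,0.02,-0.01],[-0.3,0.043,0.001,0.05,-0.01],[-0.3,0.043,0.001,0.075,-0.01],[-0.3,0.043,0.001,0.09,-0.01],[-0.3,0.043,0.001,0.1,-0.01]]]'
python3 -m jog '[[[-0.3,0,0,0.003,0],[-0.3,0,0,0.006,0],[-0.3,0,0,0.006,0],[-1,0,0,0.006,0],[-1,0,0,0.006,0]]]' 35
python3 -m jog '[[[-1,0,0,0,0],[-1,0,0,0,0],[-1,0,0,0,0],[-1,0,0,0,0]]]'
python3 - <<'E'
from h import *
p,_=pose();print(p,robot.observe()["qpos"])
E
```

```text
time: 3.03
tool_pos: [0.6086, -0.1003, 0.2578]
tool_rot: [-3.139, 0.001, 1.12]
contact_force: [0.2, -1.4, -0.6]
opening: 0.034
grip_force: 0.0
time: 3.45
tool_pos: [0.6099, -0.1008, 0.2549]
tool_rot: [3.139, -0.0, 1.122]
contact_force: [0.3, 0.5, -0.3]
opening: 0.0234
grip_force: 0.0
time: 3.78
tool_pos: [0.6096, -0.1005, 0.2546]
tool_rot: [3.14, -0.0, 1.123]
contact_force: [-1.5, -0.1, 5.8]
opening: 0.0157
grip_force: 35.0
[ 0.60962404 -0.10054591  0.25462828] [-2.87322094e-01  5.03034922e-01  1.21499409e+00 -2.14465186e-04
  1.42220040e+00  1.60796632e-01]
```

```bash

python3 -m jog '[[[-1,0,0,-0.035,0],[-1,0,-0.02,-0.065,-0.12],[-1,-0.005,-0.055,-0.065,-0.24],[-1,-0.01,-0.09,-0.065,-0.36],[-1,-0.017,-0.117,-0.065,-0.48]]]'
python3 -m jog '[[[-1,0,0,0,-0.12],[-1,0,0,0,-0.24],[-1,0,0,0,-0.36],[-1,0,0,0,-0.48],[-1,0,0,0,-0.6]]]'
python3 -m jog '[[[-1,0,0,0,-0.12],[-1,0,0,0,-0.24],[-1,0,0,0,-0.36],[-1,0,0,0,-0.412],[-1,0,0,0,-0.412]]]'
python3 - <<'E'
from h import *
print(pose()[0],robot.observe()["tool_rot"]);delta(.4967,-.0652,.2796,2.615)
snap("w3");im=cv2.imread("pics/w3.png");cv2.imwrite("pics/w3v.png",cv2.resize(im[60:285,130:430],(800,600),interpolation=cv2.INTER_CUBIC))
E
```

```text
time: 4.2
tool_pos: [0.4947, -0.064, 0.3184]
tool_rot: [-3.141, -0.0, 1.609]
contact_force: [-0.0, 0.2, -1.6]
opening: 0.0156
grip_force: 35.0
time: 4.62
tool_pos: [0.4965, -0.065, 0.3183]
tool_rot: [-3.141, -0.001, 2.209]
contact_force: [-0.0, 0.1, -1.7]
opening: 0.0156
grip_force: 35.0
time: 5.03
tool_pos: [0.4965, -0.065, 0.3182]
tool_rot: [-3.141, -0.001, 2.617]
contact_force: [1.1, -0.5, -2.0]
opening: 0.016
grip_force: 35.0
[ 0.4965244  -0.06500147  0.31815832] [-3.14135768e+00 -9.26335590e-04  2.61661513e+00]
shift [-0.0003 -0.0001  0.0386] turn(mod pi) 0.002
```

View pics/w3v.png

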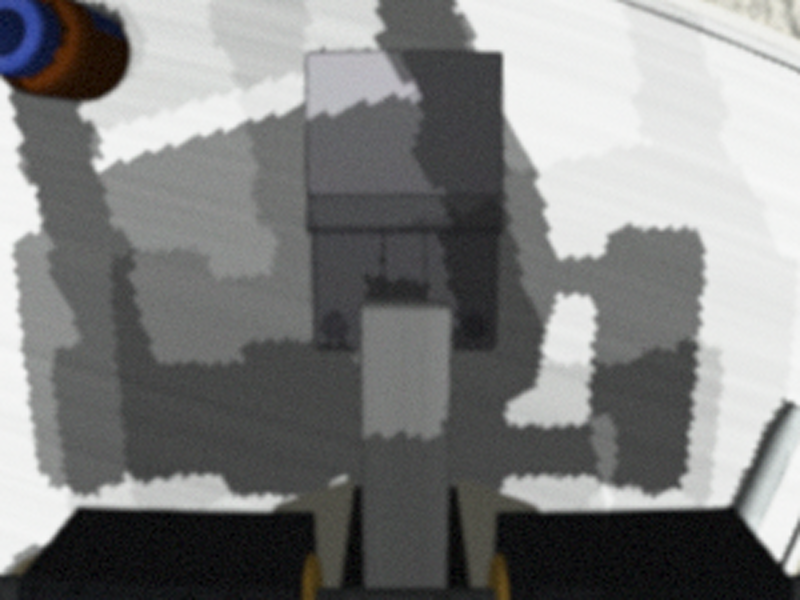

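```bash

python3 -m jog '[[[-1,0,0,0.02,0.002],[-1,0,0,0.034,0.002],[-1,0,0,0.0385,0.002],[-1,0.006,0,0.0385,0.002],[-1,0.012,0,0.0385,0.002]]]'
python3 -m jog '[[[-1,0.004,0,0,0],[-1,0.008,0,0,0],[-1,0.012,0,0,0],[-1,0.014,0,0,0],[-1,0.014,0,0,0]]]'
python3 -m jog '[[[-1,0.003,0,0,0],[-1,0.005,0,0,0],[-1,0.007,0,0,0],[-1,0.008,0,0,0],[-1,0.008,0,0,0]]]'
python3 - <<'E'
from h import *
t,Rt=pose();print("advance",(Rt.T@(t-[.4965,-.065,.318])).round(4))
E
```

```text
time: 5.5
tool_pos: [0.4861, -0.0589, 0.2805]
tool_rot: [-3.142, -0.0, 2.612]
contact_force: [-0.3, 0.2, -0.8]
opening: 0.0155
grip_force: 35.0
time: 5.92
tool_pos: [0.4739, -0.0517, 0.2806]
tool_rot: [3.142, 0.0, 2.613]
contact_force: [0.3, 0.2, -1.9]
opening: 0.0158
grip_force: 35.0
time: 6.33
tool_pos: [0.4672, -0.0479, 0.2802]
tool_rot: [-3.141, 0.0, 2.613]
contact_force: [0.3, -0.4, -1.4]
opening: 0.0157
grip_force: 35.0
advance [0.034  0.     0.0378]
```

```bash

python3 -m jog '[[[-1,0.001,0,0,0],[-1,0.002,0,0,0],[-1,0.003,0,0,0],[-1,0.003,0,0,0]]]'
python3 -m jog '[[[-1,0.001,0,0,0],[-1,0.002,0,0,0],[-1,0.003,0,0,0],[-1,0.003,0,0,0]]]'
python3 - <<'E'
from h import *
t,Rt=pose();print("advance",(Rt.T@(t-[.4965,-.065,.318])).round(4))
E
```

```text
time: 6.67
tool_pos: [0.4646, -0.0463, 0.2802]
tool_rot: [-3.141, -0.0, 2.613]
contact_force: [0.0, 0.2, -1.9]
opening: 0.0156
grip_force: 35.0
time: 7.0
tool_pos: [0.4631, -0.0455, 0.2805]
tool_rot: [3.141, 0.003, 2.613]
contact_force: [3.4, -3.5, -3.1]
opening: 0.0156
grip_force: 35.0
advance [0.0388 0.     0.0374]
```

```bash

python3 -m jog '[[[-1,0.001,0,0,0],[-1,0.002,0,0,0],[-1,0.002,0,0,0],[-1,0.002,0,0,0]]]'
python3 - <<'E'
from h import *
t,Rt=pose();print("advance",(Rt.T@(t-[.4965,-.065,.318])).round(4),t,robot.observe()["contact_force"])
E
```

```text
time: 7.33
tool_pos: [0.4631, -0.0454, 0.2809]
tool_rot: [3.141, 0.008, 2.612]
contact_force: [9.4, -6.3, -5.3]
opening: 0.0154
grip_force: 35.0
advance [ 0.039  -0.      0.0368] [ 0.46308046 -0.04544567  0.28091017] [ 9.37507186 -6.28489119 -5.32600389]
```

```bash

python3 -m jog '[[[-1,-0.022,0,0,0],[-1,-0.044,0,0,0],[-1,-0.044,0,-0.03,0],[-1,-0.044,0,-0.06,0],[-1,-0.044,0,-0.06,0]]]'
python3 -m jog '[[[-1,0.033,0.016,0,0.12],[-1,0.066,0.033,0,0.24],[-1,0.1,0.05,0,0.36],[-1,0.133,0.066,0,0.48],[-1,0.165,0.083,0,0.6]]]'
python3 -m jog '[[[-1,0.036,-0.005,0,0.12],[-1,0.073,-0.01,0,0.24],[-1,0.11,-0.015,0,0.36],[-1,0.146,-0.02,0,0.48],[-1,0.183,-0.025,0,0.6]]]'
python3 -m jog '[[[-1,0,0,0.02,0.12],[-1,0,0,0.04,0.24],[-1,0,0,0.06,0.36],[-1,0,0,0.08,0.48],[-1,0,0,0.1,0.6]]]'
python3 -m jog '[[[-1,0,0,0.03,0.12],[-1,0,0,0.06,0.24],[-1,0,0,0.08,0.322],[-1,0,0,0.08,0.322],[-1,0,0,0.08,0.322]]]'
python3 - <<'E'
from h import *
print(pose()[0],robot.observe()["tool_rot"],robot.observe()["qpos"])
snap("w4");im=cv2.imread("pics/w4.png");cv2.imwrite("pics/w4v.png",cv2.resize(im[30:300,80:440],(800,600),interpolation=cv2.INTER_CUBIC))
E
```

```text
time: 7.75
tool_pos: [0.5002, -0.0667, 0.3454]
tool_rot: [3.139, 0.009, 2.613]
contact_force: [0.2, 0.3, -0.9]
opening: 0.0157
grip_force: 35.0
time: 8.17
tool_pos: [0.3979, 0.0873, 0.3398]
tool_rot: [-3.141, -0.0, 2.018]
contact_force: [1.0, 1.2, -1.0]
opening: 0.0155
grip_force: 35.0
time: 8.58
tool_pos: [0.3062, 0.2256, 0.34]
tool_rot: [-3.141, -0.0, 1.507]
contact_force: [0.3, 0.7, -1.7]
opening: 0.0157
grip_force: 35.0
time: 9.0
tool_pos: [0.3071, 0.2246, 0.2391]
tool_rot: [-3.142, 0.0, 0.907]
contact_force: [-0.6, -0.6, -1.8]
opening: 0.0155
grip_force: 35.0
time: 9.42
tool_pos: [0.3072, 0.2243, 0.1599]
tool_rot: [-3.141, 0.002, 0.593]
contact_force: [0.3, 0.6, -2.0]
opening: 0.0154
grip_force: 35.0
[0.30717351 0.22434531 0.15990961] [-3.14125000e+00  2.26689985e-03  5.92908033e-01] [ 4.28606535e-01  1.69762408e-01  1.99796240e+00 -3.95218390e-05
  9.76160263e-01  1.40651740e+00]
```

View pics/w4v.png

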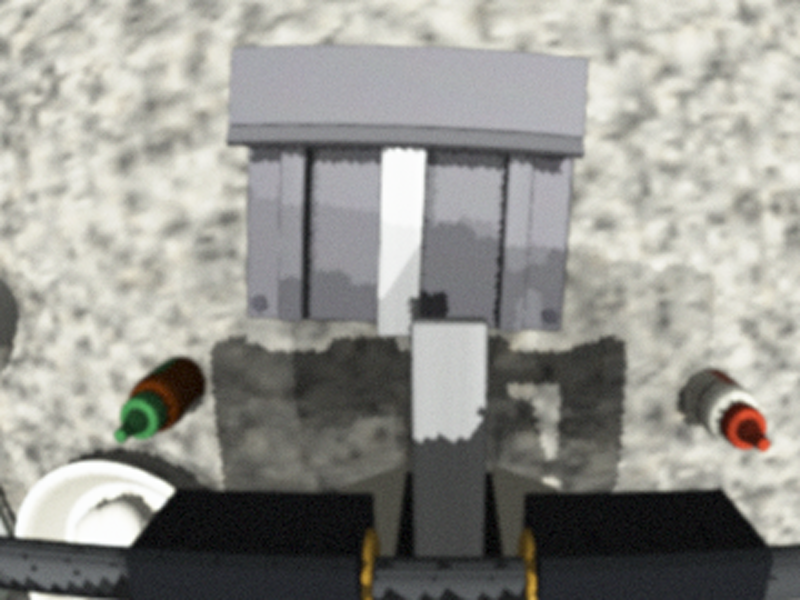

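```bash
python3 - <<'E'
from h import *
g=np.load("pics/w4.npz");t,Rt=g["t"],g["R"]
W=lambda p,z:wrist2w(np.array(p)/2.2222+[80,30],z,t,Rt)[:,:2]
S={}
for n,p,z,x in(("foot",[[248,317],[561,329]],.006,-53),("back",[[233,45],[588,58]],.0485,61),("front",[[231,126],[585,139]],.0485,24),("tail3",[[378,333],[418,333]],.04,-50),("rails mouth",[[292,151],[520,156]],.024,21.5)):
    e=W(p,z);d=e[0]-e[1];a=np.arctan2(-d[0],d[1]);m=e.mean(0);print(n,e.round(4).tolist(),"len",np.linalg.norm(d).round(4),"ang",a.round(3),"slot2~",(m-x/1000*np.array([np.cos(.5),np.sin(.5)])).round(4));S[n]=m
v=S["back"]-S["foot"];print(np.linalg.norm(v),np.arctan2(v[1],v[0]))
k=W([[413,322],[487,322]],.1599-.0026+.008);print("held key lead",k,k.mean(0),(Rt.T@(np.r_[k.mean(0),0]-t)))
E
```

```text
foot [[0.2744, 0.3081], [0.3459, 0.1915]] len 0.1368 ang 0.55 slot2~ [0.3567 0.2752]
back [[0.3713, 0.3624], [0.4374, 0.2515]] len 0.1291 ang 0.538 slot2~ [0.3508 0.2777]
front [[0.3453, 0.3459], [0.4118, 0.2355]] len 0.1289 ang 0.542 slot2~ [0.3575 0.2792]
tail3 [[0.308, 0.2573], [0.3165, 0.2445]] len 0.0154 ang 0.589 slot2~ [0.3561 0.2749]
rails mouth [[0.3474, 0.3258], [0.395, 0.2496]] len 0.0899 ang 0.558 slot2~ [0.3523 0.2774]
0.11020903266054025 0.545279398955686
held key lead [[0.34294325 0.25715468]
 [0.35139672 0.24461668]] [0.34716999 0.25088568] [0.04836232 0.00039335 0.15980027]
```

```bash
python3 - <<'E'
from h import *
delta(.3452,.2187,.036,.545)
E
```

```text
shift [0.0273 0.0257 0.1249] turn(mod pi) 0.048
```

```bash

python3 -m jog '[[[-1,0.027,0.0257,0.01,0.048],[-1,0.0273,0.0257,0.045,0.048],[-1,0.0273,0.0257,0.08,0.048],[-1,0.0273,0.0257,0.1,0.048],[-1,0.0273,0.0257,0.1,0.048]]]'
python3 - <<'E'
from h import *
print(pose()[0],robot.observe()["tool_rot"]);delta(.3452,.2187,.0362,.545)
snap("w5");im=cv2.imread("pics/w5.png");cv2.imwrite("pics/w5v.png",cv2.resize(im[30:285,110:450],(800,600),interpolation=cv2.INTER_CUBIC))
E
```

```text
time: 9.88
tool_pos: [0.3437, 0.2178, 0.0585]
tool_rot: [-3.141, 0.004, 0.544]
contact_force: [-1.0, -0.1, -2.5]
opening: 0.0156
grip_force: 35.0
[0.343733   0.21784826 0.05847737] [-3.14094495  0.00431009  0.5439052 ]
shift [0.0018 0.     0.0223] turn(mod pi) -0.001
```

View pics/w5v.png

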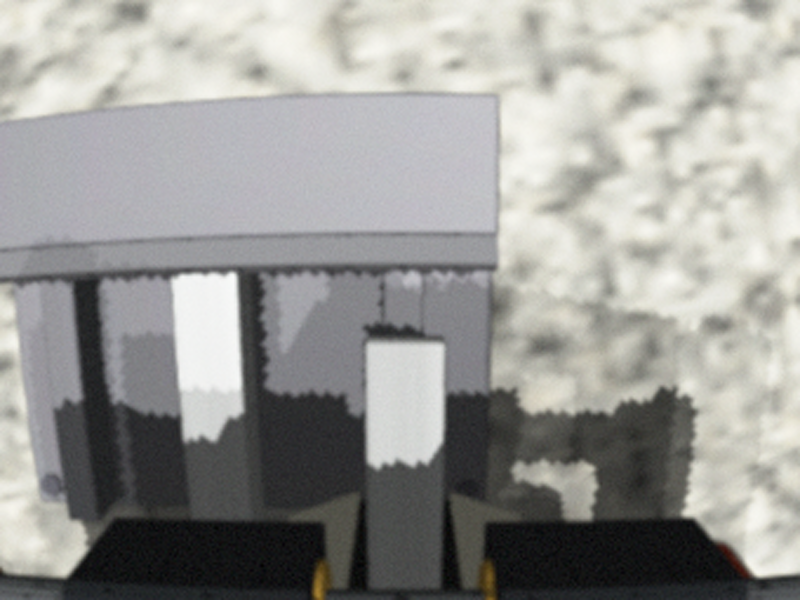

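```bash

python3 -m jog '[[[-1,0.001,0,0.012,0],[-1,0.0018,0,0.0222,0],[-1,0.0018,0,0.0222,0],[-1,0.008,0,0.0222,0],[-1,0.014,0,0.0222,0]]]'
python3 -m jog '[[[-1,0.005,0,0,0],[-1,0.01,0,0,0],[-1,0.014,0,0,0],[-1,0.016,0,0,0],[-1,0.016,0,0,0]]]'
python3 -m jog '[[[-1,0.003,0,0,0],[-1,0.005,0,0,0],[-1,0.007,0,0,0],[-1,0.007,0,0,0]]]'
python3 - <<'E'
from h import *
t,Rt=pose();print("TCP in slot3",(Rt.T@(t-[.3773,.2381,.032])).round(4))
E
```

```text
time: 10.35
tool_pos: [0.3578, 0.2262, 0.0397]
tool_rot: [3.141, -0.002, 0.543]
contact_force: [-6.2, -4.9, -5.7]
opening: 0.0157
grip_force: 35.0
time: 10.77
tool_pos: [0.3694, 0.2336, 0.0378]
tool_rot: [-3.141, 0.004, 0.543]
contact_force: [-3.7, -2.3, -9.5]
opening: 0.0157
grip_force: 35.0
time: 11.1
tool_pos: [0.3753, 0.2371, 0.0377]
tool_rot: [-3.141, 0.003, 0.542]
contact_force: [-4.0, -1.7, -9.9]
opening: 0.0155
grip_force: 35.0
TCP in slot3 [-0.0023 -0.0002 -0.0056]
```

```bash

python3 -m jog '[[[-1,0,0,0.001,0],[-1,0,0,0.002,0],[-1,0.001,0,0.002,0],[-1,0.002,0,0.002,0],[-1,0.002,0,0.002,0]]]'
python3 -m jog '[[[-1,0.001,0,0,0],[-1,0.002,0,0,0],[-1,0.003,0,0,0],[-1,0.003,0,0,0]]]'
python3 - <<'E'
from h import *
t,Rt=pose();print("TCP in slot3",(Rt.T@(t-[.3773,.2381,.032])).round(4))
E
```

```text
time: 11.52
tool_pos: [0.3793, 0.239, 0.0366]
tool_rot: [3.141, -0.003, 0.542]
contact_force: [-0.2, 0.1, -1.5]
opening: 0.0156
grip_force: 35.0
time: 11.85
tool_pos: [0.3794, 0.2393, 0.0358]
tool_rot: [-3.141, 0.003, 0.542]
contact_force: [-5.1, -4.3, 2.5]
opening: 0.0155
grip_force: 35.0
TCP in slot3 [ 0.0024  0.     -0.0039]
```

```bash

python3 -m jog '[[[-1,0.001,0,0,0],[-1,0.002,0,0,0],[-1,0.003,0,0,0],[-1,0.003,0,0,0]]]'
python3 - <<'E'
from h import *
t,Rt=pose();print("TCP in slot3",(Rt.T@(t-[.3773,.2381,.032])).round(4))
E
```

```text
time: 12.18
tool_pos: [0.3795, 0.2396, 0.0354]
tool_rot: [-3.141, 0.01, 0.543]
contact_force: [-11.2, -9.8, 6.7]
opening: 0.0157
grip_force: 35.0
TCP in slot3 [ 0.0026 -0.0001 -0.0034]
```

```bash

python3 -m jog '[[[-1,-0.003,0,0,0],[-1,-0.003,0,0,0],[-0.5,-0.003,0,0,0],[-0.5,-0.003,0,0,0],[-0.5,-0.003,0,0,0]]]'
python3 -m jog '[[[-0.5,0,0,0,0],[-0.5,0,0,-0.02,0],[-0.5,0,0,-0.06,0],[-0.5,0,0,-0.1,0],[-0.5,0,0,-0.14,0]]]'
python3 - <<'E'
from h import *
im=cv2.imread("pics/top0.png");gr=cv2.cvtColor(im,cv2.COLOR_BGR2GRAY);gr=cv2.resize(gr,None,fx=4,fy=4,interpolation=cv2.INTER_CUBIC)
for n,(x,y) in(("k1",(322,127)),("k2",(380,183))):
    x0,y0=(x-24)*4,(y-24)*4;s=gr[y0:y0+192,x0:x0+192]
    for th in (195,203,208):
        m=(s>th).astype(np.uint8);m=cv2.morphologyEx(m,cv2.MORPH_OPEN,np.ones((9,9)));c=[q for q in cv2.findContours(m,0,1)[0] if cv2.pointPolygonTest(q,(96,96),False)>=-1 or cv2.contourArea(q)>600]
        for q in c:
            w=top2w((q[:,0]+[x0,y0]+.5)/4-.5,.26)[:,:2];r=cv2.minAreaRect((w*1000).astype(np.float32));print(n,th,np.round(r[0],1),np.round(r[1],1),round(r[2],1))
print(s[96,::8],pose()[0])
snap("w6")
E
```

```text
time: 12.6
tool_pos: [0.382, 0.2407, 0.0364]
tool_rot: [3.141, -0.003, 0.542]
contact_force: [-0.7, 0.3, -0.3]
opening: 0.0228
grip_force: 0.0
time: 13.02
tool_pos: [0.3806, 0.2401, 0.1777]
tool_rot: [3.142, 0.0, 0.542]
contact_force: [1.4, 1.5, -1.2]
opening: 0.0228
grip_force: 0.0
k2 195 [ 497.6 -206.9] [19.5 48.1] 61.1
[187 185 183 185 186 185 184 185 185 185 156 186 185 183 175 184 182 183
 181 181 180 180 179 181] [0.3806002  0.24007337 0.17772086]
```

```bash

python3 -m jog '[[[-0.5,0,0,-0.04,0.1],[-0.5,0,0,-0.08,0.2],[-0.5,0,0,-0.12,0.3],[-0.5,0,0,-0.16,0.4],[-0.5,0,0,-0.18,0.5]]]' 
python3 -m jog '[[[-0.2,0,0.04,0,0.1],[-0.2,0,0.08,0,0.2],[-0.2,-0.002,0.12,0,0.3],[-0.2,-0.004,0.16,0,0.4],[-0.2,-0.008,0.2,0,0.5]]]' 
python3 -m jog '[[[-0.2,0.02,0.03,0,0.056],[-0.2,0.04,0.06,0,0.056],[-0.2,0.06,0.09,0,0.056],[-0.2,0.08,0.12,0,0.056],[-0.2,0.098,0.153,0,0.056]]]'
python3 - <<'E'
from h import *
print(pose()[0],robot.observe()["tool_rot"]);delta(.412,-.22,.33,-.514)
E
```

```text
time: 13.48
tool_pos: [0.3818, 0.2406, 0.3613]
tool_rot: [-3.139, -0.008, 0.037]
contact_force: [0.7, -0.7, 1.6]
opening: 0.0226
grip_force: 0.0
time: 13.9
tool_pos: [0.3811, 0.0384, 0.3563]
tool_rot: [-3.141, -0.002, -0.462]
contact_force: [1.2, -0.8, 0.3]
opening: 0.0367
grip_force: 0.0
time: 14.32
tool_pos: [0.4017, -0.1425, 0.3563]
tool_rot: [-3.141, -0.002, -0.514]
contact_force: [0.9, -0.5, 0.4]
opening: 0.0366
grip_force: 0.0
[ 0.40174381 -0.14246653  0.35630334] [-3.14127427e+00 -1.58551351e-03 -5.13772733e-01]
shift [0.047  0.0625 0.0264] turn(mod pi) 0.0
```

```bash
cat >> h.py <<'E'
def fitkey(img,t,Rt,c0,a0,z=.26,span=.02):
    from scipy.optimize import differential_evolution
    gr=cv2.GaussianBlur(cv2.cvtColor(img,cv2.COLOR_BGR2GRAY),(0,0),.7).astype(np.float32)
    def samp(P):
        q=w2wrist(np.c_[P,np.full(len(P),z)],t,Rt).astype(np.float32)
        return cv2.remap(gr,q[:,:1],q[:,1:],cv2.INTER_LINEAR)[:,0]
    s=np.linspace(-46,46,60)
    def score(v):
        x,y,a=v;C,S=np.cos(a),np.sin(a);F=lambda u,w:np.c_[x+(C*u-S*w)/1000,y+(S*u+C*w)/1000]
        tot=0
        for e in(1,-1):
            i,o=samp(F(s,e*(6.5+0*s))),samp(F(s,e*(9.5+0*s)));tot+=np.clip((i-o)/(i+o+20),-.1,.15).mean()
            w=np.linspace(-6,6,15);i,o=samp(F(e*(48+0*w),w)),samp(F(e*(52+0*w),w));tot+=.5*np.clip((i-o)/(i+o+20),-.1,.15).mean()
        return -tot
    r=differential_evolution(score,[(c0[0]-span,c0[0]+span),(c0[1]-span,c0[1]+span),(a0-.15,a0+.15)],seed=1,maxiter=150,popsize=25)
    return r.x.round(4),round(r.fun,3)
E
python3 -m jog '[[[-0.3,0.03,0.03,0.01,0],[-0.3,0.047,0.0625,0.026,0],[-0.3,0.047,0.0625,0.026,0],[-0.3,0.047,0.0625,0.026,0]]]' | head -3
python3 - <<'E'
from h import *
for n,c,a in(("w1",(.603,-.105),1.15),("w2",(.603,-.105),1.15)):
    g=np.load(f"pics/{n}.npz");print(n,fitkey(cv2.imread(f"pics/{n}.png"),g["t"],g["R"],c,a))
t,Rt=snap("w7");im=cv2.imread("pics/w7.png");print(t);print(fitkey(im,t,Rt,(.458,-.248),-.51))
print(w2wrist([[.498,-.268,.26],[.42,-.225,.26]],t,Rt))
E
```

```text
time: 14.65
tool_pos: [0.4113, -0.2197, 0.3288]
tool_rot: [-3.141, 0.002, -0.517]Traceback (most recent call last):
  File "<stdin>", line 3, in <module>
  File "h.py", line 41, in fitkey
    r=differential_evolution(score,[(c0[0]-span,c0[0]+span),(c0[1]-span,c0[1]+span),(a0-.15,a0+.15)],seed=1,maxiter=150,popsize=25)
    return fun(*args, **kwargs)
    ret = solver.solve()
    next(self)
    ~~~~^^^^^^
    energy = self.func(parameters)
    return self.f(x, *self.args)
           ~~~~~~^^^^^^^^^^^^^^^
  File "h.py", line 38, in score
    i,o=samp(F(s,e*(6.5+0*s))),samp(F(s,e*(9.5+0*s)));tot+=np.clip((i-o)/(i+o+20),-.1,.15).mean()
                               ~~~~^^^^^^^^^^^^^^^^^^
  File "h.py", line 31, in samp
    q=w2wrist(np.c_[P,np.full(len(P),z)],t,Rt).astype(np.float32)
      ~~~~~~~^^^^^^^^^^^^^^^^^^^^^^^^^^^^^^^^^
  File "h.py", line 16, in w2wrist
    c=robot.camera_model("wrist");K=c["camera_matrix"];M=c["mount"]
ValueError: time passes only in moves, steps and waits
```

```bash
sed -i '/^def top2w/i import functools\ncm=functools.lru_cache(None)(robot.camera_model)' h.py; sed -i 's/c=robot.camera_model(/c=cm(/' h.py
python3 - <<'E'
from h import *
for n,c,a in(("w1",(.603,-.105),1.15),("w2",(.603,-.105),1.15)):
    g=np.load(f"pics/{n}.npz");print(n,fitkey(cv2.imread(f"pics/{n}.png"),g["t"],g["R"],c,a))
t,Rt=snap("w7");im=cv2.imread("pics/w7.png");print(t);print(fitkey(im,t,Rt,(.458,-.248),-.51))
print(w2wrist([[.498,-.268,.26],[.42,-.225,.26]],t,Rt))
E
```

```text
w1 (array([ 0.6076, -0.101 ,  1.1153]), np.float64(-0.272))
w2 (array([ 0.6018, -0.1223,  1.2177]), np.float64(-0.211))
[ 0.41127845 -0.21970832  0.32877579]
(array([ 0.4648, -0.2539, -0.5226]), np.float64(-0.186))
[[280.61540112  77.76058058]
 [282.35860021 206.9740984 ]]
```

```bash
python3 - <<'E'
from h import *
g=np.load("pics/w7.npz");t,Rt=g["t"],g["R"]
gr=cv2.cvtColor(cv2.imread("pics/w7.png"),cv2.COLOR_BGR2GRAY)
print("cols",list(range(240,324,4)))
for r in range(50,232,10):print(r,gr[r-1:r+2,240:324:4].mean(0).astype(int))
print("col281",gr[40:110:2,279:284].mean(1).astype(int))
c=np.array([.4648,-.2539]);d=np.array([np.cos(-.5226),np.sin(-.5226)])
print(w2wrist([np.r_[c+.05*d,.26],np.r_[c-.05*d,.26]],t,Rt))
E
```

```text
cols [240, 244, 248, 252, 256, 260, 264, 268, 272, 276, 280, 284, 288, 292, 296, 300, 304, 308, 312, 316, 320]
50 [218 217 219 219 221 223 222 221 220 221 222 222 222 222 222 223 223 223
 225 226 224]
60 [222 223 220 221 220 220 219 220 221 218 215 217 217 221 222 223 221 221
 222 225 222]
70 [219 218 220 218 219 218 216 218 218 216 218 215 215 215 214 221 222 222
 221 218 217]
80 [221 220 219 219 217 219 217 217 211 229 245 244 242 241 240 183 218 219
 220 222 222]
90 [221 221 223 224 221 219 219 217 216 227 244 244 242 241 240 187 218 216
 216 219 219]
100 [186 188 189 221 216 221 221 223 218 227 243 243 241 240 238 199 218 217
 220 220 220]
110 [194 191 194 194 191 189 189 188 186 192 220 220 221 212 214 172 194 190
 195 205 207]
120 [188 188 197 188 189 191 191 195 192 183 218 217 213 211 209 177 190 188
 187 186 186]
130 [191 191 189 188 188 189 188 188 183 175 217 217 215 210 211 157 194 195
 190 189 187]
140 [186 190 189 189 187 188 189 191 191 167 214 213 212 208 207 147 186 184
 186 185 185]
150 [189 192 191 190 189 188 190 187 188 162 214 211 212 207 207 164 188 186
 188 18
[... 177 characters left out ...]
90 191 189]
180 [189 185 187 188 188 191 187 191 187 159 205 207 206 202 198 154 178 180
 173 179 181]
190 [ 67  60  63  64  60  73  63  68  70 146 198 201 198 176 175 120 165 167
 168 168 166]
200 [ 56  55  56  60  58  56  61  60  60  61  94  99 114  77 104  58  58  59
  58  56  57]
210 [57 55 57 58 56 58 58 59 58 56 58 58 58 58 57 57 57 55 56 56 57]
220 [57 56 58 59 57 55 59 56 57 56 59 57 58 58 56 58 55 58 57 58 54]
230 [54 57 55 56 56 53 57 58 58 56 55 55 58 57 58 57 57 59 58 56 57]
col281 [224 221 220 222 223 220 221 221 221 218 217 221 220 219 222 213 238 245
 244 245 245 245 245 244 244 244 244 244 243 243 243 244 242 232 221]
[[287.32663141  57.14120647]
 [286.21140505 202.56546357]]
```

```bash
python3 - <<'E'
from h import *
g=np.load("pics/w7.npz");t,Rt=g["t"],g["R"]
gr=cv2.cvtColor(cv2.imread("pics/w7.png"),cv2.COLOR_BGR2GRAY).astype(int)
M=[]
for r in range(76,192,4):
    d=np.diff(gr[r-1:r+2].sum(0));L=270+d[270:284].argmax()+.5;R_=290+d[290:306].argmin()+.5
    M.append(wrist2w([[L,r],[R_,r]],.26,t,Rt)[:,:2])
M=np.array(M);print("width",np.linalg.norm(M[:,0]-M[:,1],axis=1).round(4)[::4])
m=np.median(M,1) if 0 else M.mean(1);vx,vy,x,y=cv2.fitLine(m.astype(np.float32),cv2.DIST_HUBER,0,1e-4,1e-4).ravel();a=np.arctan2(vy,vx)
print("ang",a,"line pt",x,y)
e=wrist2w([[287,71.3],[287,203]],.26,t,Rt)[:,:2];print(e,np.linalg.norm(e[0]-e[1]))
d=np.array([np.cos(a),np.sin(a)])*np.sign(vx)*np.sign(np.cos(a));p=np.array([x,y]);d=d if d[0]>0 else -d
far=p+d*((e[0]-p)@d);C=far-.05*d;print("center",C,d);delta(C[0],C[1],.254,a)
E
```

```text
width [0.0152 0.0152 0.0153 0.0154 0.0148 0.0149 0.0151 0.0152]
ang -0.5088467 line pt 0.4638147 -0.25372642
[[ 0.49975788 -0.2738488 ]
 [ 0.42092418 -0.22926853]] 0.09056574406333388
center [ 0.45612302 -0.24943565] [ 0.87330693 -0.4871704 ]
shift [0.054  0.005  0.0756] turn(mod pi) -0.007
```

```bash

python3 -m jog '[[[-0.3,0.03,0.005,0.01,-0.007],[-0.3,0.054,0.005,0.03,-0.007],[-0.3,0.054,0.005,0.05,-0.007],[-0.3,0.054,0.005,0.065,-0.007],[-0.3,0.054,0.005,0.0745,-0.007]]]'
python3 -m jog '[[[-0.3,0,0,0,0],[-1,0,0,0,0],[-1,0,0,0,0],[-1,0,0,0,0],[-1,0,0,0,0]]]' 35
python3 - <<'E'
from h import *
print(pose()[0],robot.observe()["qpos"][5],robot.observe()["grip_force"])
# gauge start: tool -x leads, centre at x=-38
h=np.array([.4663,-.0475]);d=np.array([np.cos(2.615),np.sin(2.615)]);p=h-.038*d;print(p);delta(p[0],p[1],.28,2.615)
E
```

```text
time: 15.12
tool_pos: [0.4565, -0.2474, 0.2546]
tool_rot: [-3.141, 0.001, -0.505]
contact_force: [0.6, 0.1, 0.2]
opening: 0.0322
grip_force: 0.0
time: 15.53
tool_pos: [0.4567, -0.2493, 0.2571]
tool_rot: [3.141, -0.003, -0.507]
contact_force: [-0.8, 0.8, 5.1]
opening: 0.0153
grip_force: 35.0
[ 0.45671719 -0.24927786  0.25706709] 1.4305030968828547 35.001298785209656
[ 0.49915193 -0.06659844]
shift [-0.0515 -0.1803 -0.0232] turn(mod pi) 0.02
```

```bash

python3 -m jog '[[[-1,0,0,-0.03,0],[-1,0,0,-0.06,0],[-1,-0.01,-0.04,-0.065,0.02],[-1,-0.03,-0.08,-0.065,0.02],[-1,-0.04,-0.12,-0.065,0.02]]]'
python3 -m jog '[[[-1,-0.007,-0.03,0,0],[-1,-0.0115,-0.06,0,0],[-1,-0.0115,-0.06,0,0],[-1,-0.0115,-0.06,0,0]]]'
python3 - <<'E'
from h import *
print(pose()[0],robot.observe()["tool_rot"],robot.observe()["contact_force"])
delta(.4992,-.0666,.283,2.615)
E
```

```text
time: 15.95
tool_pos: [0.4783, -0.1263, 0.3215]
tool_rot: [-3.141, -0.001, -0.529]
contact_force: [2.1, 0.5, -1.7]
opening: 0.0156
grip_force: 35.0
time: 16.28
tool_pos: [0.4993, -0.0683, 0.3207]
tool_rot: [3.141, -0.0, -0.524]
contact_force: [0.9, 0.4, -1.0]
opening: 0.0151
grip_force: 35.0
[ 0.49930208 -0.06831328  0.32072093] [ 3.14141165e+00 -3.28085777e-04 -5.23710698e-01] [ 0.91920397  0.40664474 -1.02231928]
shift [-0.001  -0.0014  0.0377] turn(mod pi) 0.003
```

```bash

python3 -m jog '[[[-1,-0.001,-0.0014,0.02,0.003],[-1,-0.001,-0.0014,0.036,0.003],[-1,-0.001,-0.0014,0.0375,0.003],[-1,-0.001,-0.0014,0.0375,0.003]]]'
python3 -m jog '[[[-1,0,0,0.001,0],[-1,0,0,0.0015,0],[-1,0,0,0.0015,0]]]'
python3 -m jog '[[[-1,0,0,0.001,0],[-1,0,0,0.0015,0],[-1,0,0,0.0015,0]]]'
```

```text
time: 16.62
tool_pos: [0.4984, -0.0688, 0.2827]
tool_rot: [3.141, 0.001, -0.531]
contact_force: [-0.9, -0.3, -2.1]
opening: 0.0157
grip_force: 35.0
time: 16.87
tool_pos: [0.4991, -0.0683, 0.2822]
tool_rot: [-3.141, -0.001, -0.53]
contact_force: [0.1, 0.4, -1.2]
opening: 0.0155
grip_force: 35.0
time: 17.12
tool_pos: [0.4992, -0.0681, 0.2807]
tool_rot: [-3.142, -0.002, -0.53]
contact_force: [-0.7, -1.4, 2.3]
opening: 0.0159
grip_force: 35.0
```

```bash

python3 -m jog '[[[-1,0,-0.001,-0.001,0],[-1,-0.007,-0.0015,-0.001,0],[-1,-0.014,-0.0015,-0.001,0],[-1,-0.021,-0.0015,-0.001,0],[-1,-0.025,-0.0015,-0.001,0]]]'
python3 -m jog '[[[-1,-0.001,0,0,0],[-1,-0.002,0,0,0],[-1,-0.003,0,0,0],[-1,-0.004,0,0,0],[-1,-0.004,0,0,0]]]'
python3 -m jog '[[[-1,-0.001,0,0,0],[-1,-0.002,0,0,0],[-1,-0.003,0,0,0],[-1,-0.003,0,0,0]]]'
python3 - <<'E'
from h import *
t,Rt=pose();d=np.array([np.cos(2.615),np.sin(2.615)]);print("TCP gauge x",(t[:2]-[.4663,-.0475])@d)
E
```

```text
time: 17.53
tool_pos: [0.4771, -0.0532, 0.2811]
tool_rot: [3.142, 0.0, -0.529]
contact_force: [1.1, -0.8, -1.3]
opening: 0.0156
grip_force: 35.0
time: 17.95
tool_pos: [0.4747, -0.0519, 0.2811]
tool_rot: [3.142, -0.0, -0.53]
contact_force: [-0.4, -0.9, 0.0]
opening: 0.0156
grip_force: 35.0
time: 18.28
tool_pos: [0.472, -0.0503, 0.2811]
tool_rot: [3.142, -0.0, -0.53]
contact_force: [-0.5, 0.4, 0.4]
opening: 0.0158
grip_force: 35.0
TCP gauge x -0.0063811800413519975
```

```bash

python3 -m jog '[[[-1,-0.001,0,0,0],[-1,-0.002,0,0,0],[-1,-0.003,0,0,0],[-1,-0.003,0,0,0]]]'
python3 -m jog '[[[-1,-0.001,0,0,0],[-1,-0.002,0,0,0],[-1,-0.003,0,0,0],[-1,-0.003,0,0,0]]]'
python3 - <<'E'
from h import *
t,Rt=pose();d=np.array([np.cos(2.615),np.sin(2.615)]);print("TCP gauge x",(t[:2]-[.4663,-.0475])@d)
E
```

```text
time: 18.62
tool_pos: [0.4705, -0.0494, 0.2814]
tool_rot: [-3.141, -0.003, -0.53]
contact_force: [5.3, -4.0, -2.0]
opening: 0.0155
grip_force: 35.0
time: 18.95
tool_pos: [0.4703, -0.0492, 0.2822]
tool_rot: [-3.141, -0.01, -0.53]
contact_force: [11.3, -7.4, -3.7]
opening: 0.0156
grip_force: 35.0
TCP gauge x -0.004301786610043255
```

```bash

python3 -m jog '[[[-1,0.025,0,0,0],[-1,0.05,0,0,0],[-1,0.05,0,-0.03,0],[-1,0.05,0,-0.06,0],[-1,0.05,0,-0.06,0]]]'
python3 -m jog '[[[-1,-0.034,-0.017,0,-0.1],[-1,-0.068,-0.034,0,-0.2],[-1,-0.102,-0.051,0,-0.3],[-1,-0.137,-0.068,0,-0.4],[-1,-0.171,-0.085,0,-0.5]]]'
python3 -m jog '[[[-1,-0.017,-0.034,0,-0.1],[-1,-0.034,-0.068,0,-0.2],[-1,-0.051,-0.101,0,-0.3],[-1,-0.068,-0.135,0,-0.4],[-1,-0.085,-0.168,0,-0.5]]]'
python3 - <<'E'
from h import *
print(pose()[0],robot.observe()["tool_rot"],robot.observe()["qpos"])
delta(.2965,.2944,.16,.545)
E
```

```text
time: 19.37
tool_pos: [0.5117, -0.0731, 0.3459]
tool_rot: [-3.14, -0.007, -0.53]
contact_force: [-0.6, -0.0, -0.9]
opening: 0.0156
grip_force: 35.0
time: 19.78
tool_pos: [0.4034, 0.0884, 0.3402]
tool_rot: [-3.141, 0.002, -0.025]
contact_force: [0.9, 0.9, -1.1]
opening: 0.015
grip_force: 35.0
time: 20.2
tool_pos: [0.3237, 0.2589, 0.3405]
tool_rot: [-3.142, 0.001, 0.475]
contact_force: [1.3, 0.3, -0.5]
opening: 0.0156
grip_force: 35.0
[0.32365087 0.2588817  0.34048386] [-3.14153070e+00  1.11066185e-03  4.75193124e-01] [4.89207893e-01 6.55831995e-02 1.58724254e+00 7.77697776e-05
 1.48987659e+00 1.58480480e+00]
shift [-0.0077 -0.044   0.1805] turn(mod pi) -0.07
```

```bash

python3 -m jog '[[[-1,-0.008,-0.03,0.03,-0.07],[-1,-0.0077,-0.044,0.07,-0.07],[-1,-0.0077,-0.044,0.11,-0.07],[-1,-0.0077,-0.044,0.15,-0.07],[-1,-0.0077,-0.044,0.18,-0.07]]]'
python3 -m jog '[[[-1,0,0,0,0],[-1,0,0,0,0]]]' | head -3
python3 - <<'E'
from h import *
delta(.2965,.2944,.0377,.545)
t,Rt=snap("w8");gr=cv2.cvtColor(cv2.imread("pics/w8.png"),cv2.COLOR_BGR2GRAY).astype(int)
d=np.array([.855,.518]);n=np.array([-.518,.855]);s3=np.array([.3773,.2381]);s2=s3+.045*n
for nm,s in(("k1",s3),("k3",s2)):
    for z in (.04,):
        xs=np.arange(-64,-36,1.5);q=w2wrist([np.r_[s+x/1000*d,z] for x in xs],t,Rt)
        print(nm,[(float(x),int(gr[int(round(v)),int(round(u))])) for x,(u,v) in zip(xs,q) if 0<=u<560 and 0<=v<420],q[0].round())
E
```

```text
time: 20.62
tool_pos: [0.2963, 0.2925, 0.1578]
tool_rot: [3.141, 0.004, 0.542]
contact_force: [-0.6, -0.9, -2.2]
opening: 0.0152
grip_force: 35.0
time: 20.78
tool_pos: [0.2977, 0.2928, 0.1603]
tool_rot: [3.141, 0.004, 0.54]
shift [ 0.0003 -0.002   0.1226] turn(mod pi) -0.005
k1 [(-64.0, 168), (-62.5, 173), (-61.0, 184), (-59.5, 188), (-58.0, 195), (-56.5, 197), (-55.0, 192), (-53.5, 174), (-52.0, 172), (-50.5, 175), (-49.0, 185), (-47.5, 215), (-46.0, 224), (-44.5, 225), (-43.0, 220), (-41.5, 221), (-40.0, 222), (-38.5, 224), (-37.0, 224)] [378. 226.]
k3 [(-64.0, 192), (-62.5, 186), (-61.0, 173), (-59.5, 139), (-58.0, 129), (-56.5, 148), (-55.0, 167), (-53.5, 173), (-52.0, 174), (-50.5, 171), (-49.0, 153), (-47.5, 111), (-46.0, 81), (-44.5, 75), (-43.0, 73), (-41.5, 74), (-40.0, 75), (-38.5, 82), (-37.0, 86)] [330. 227.]
```

```bash

python3 -m jog '[[[-1,0,-0.002,0.04,-0.005],[-1,0,-0.002,0.08,-0.005],[-1,0,-0.002,0.105,-0.005],[-1,0,-0.002,0.119,-0.005],[-1,0,-0.002,0.1225,-0.005]]]'
python3 -m jog '[[[-1,0,0,0,0],[-1,0,0,0,0]]]'
python3 - <<'E'
from h import *
delta(.2965,.2944,.0377,.545)
E
```

```text
time: 21.25
tool_pos: [0.2983, 0.2953, 0.0383]
tool_rot: [3.142, 0.0, 0.545]
contact_force: [-0.8, -0.7, -1.5]
opening: 0.0158
grip_force: 35.0
time: 21.42
tool_pos: [0.2992, 0.296, 0.0402]
tool_rot: [-3.141, -0.004, 0.545]
contact_force: [-0.0, 0.6, -0.5]
opening: 0.0158
grip_force: 35.0
shift [-0.0032 -0.      0.0025] turn(mod pi) 0.0
```

```bash

python3 -m jog '[[[-1,0,0,0.0015,0],[-1,0.006,0,0.0015,0],[-1,0.012,0,0.0015,0],[-1,0.018,0,0.0015,0],[-1,0.022,0,0.0015,0]]]'
python3 -m jog '[[[-1,0.003,0,0,0],[-1,0.006,0,0,0],[-1,0.008,0,0,0],[-1,0.008,0,0,0]]]'
python3 - <<'E'
from h import *
t,Rt=pose();print("TCP in slot1",(Rt.T@(t-[.3307,.3151,.032])).round(4))
E
```

```text
time: 21.83
tool_pos: [0.3178, 0.3073, 0.0374]
tool_rot: [-3.142, -0.002, 0.545]
contact_force: [-0.6, -0.5, -1.1]
opening: 0.0156
grip_force: 35.0
time: 22.17
tool_pos: [0.3211, 0.3092, 0.037]
tool_rot: [3.141, 0.006, 0.545]
contact_force: [-7.4, -4.5, 10.3]
opening: 0.0156
grip_force: 35.0
TCP in slot1 [-0.0113  0.0001 -0.0049]
```

```bash

python3 -m jog '[[[-1,0,0,-0.001,0],[-1,0,0,-0.001,0],[-1,0,0,-0.001,0]]]'
python3 -m jog '[[[-1,0.002,0,0,0],[-1,0.004,0,0,0],[-1,0.004,0,0,0]]]'
python3 - <<'E'
from h import *
t,Rt=pose();print("TCP in slot1",(Rt.T@(t-[.3307,.3151,.032])).round(4))
E
```

```text
time: 22.42
tool_pos: [0.3237, 0.3108, 0.038]
tool_rot: [3.142, -0.001, 0.545]
contact_force: [-0.2, -0.6, -1.0]
opening: 0.016
grip_force: 35.0
time: 22.67
tool_pos: [0.3275, 0.3131, 0.038]
tool_rot: [3.142, -0.001, 0.545]
contact_force: [0.4, 0.9, -1.8]
opening: 0.0156
grip_force: 35.0
TCP in slot1 [-0.0038  0.0001 -0.006 ]
```

```bash

python3 -m jog '[[[-1,0.002,0,0.0005,0],[-1,0.004,0,0.0005,0],[-1,0.004,0,0.0005,0]]]'
python3 -m jog '[[[-1,0.001,0,0,0],[-1,0.002,0,0,0],[-1,0.003,0,0,0],[-1,0.003,0,0,0]]]'
python3 -m jog '[[[-1,0.001,0,0,0],[-1,0.002,0,0,0],[-1,0.003,0,0,0],[-1,0.003,0,0,0]]]'
python3 - <<'E'
from h import *
t,Rt=pose();print("TCP in slot1",(Rt.T@(t-[.3307,.3151,.032])).round(4))
E
```

```text
time: 22.92
tool_pos: [0.3307, 0.315, 0.0375]
tool_rot: [3.142, -0.0, 0.545]
contact_force: [-0.2, -0.3, -0.9]
opening: 0.016
grip_force: 35.0
time: 23.25
tool_pos: [0.3312, 0.3154, 0.0371]
tool_rot: [3.141, 0.004, 0.545]
contact_force: [-3.9, -2.2, 0.3]
opening: 0.0154
grip_force: 35.0
time: 23.58
tool_pos: [0.3313, 0.3154, 0.037]
tool_rot: [3.141, 0.01, 0.546]
contact_force: [-11.3, -7.1, 10.9]
opening: 0.0158
grip_force: 35.0
TCP in slot1 [ 0.0006  0.     -0.0051]
```

```bash

python3 -m jog '[[[-1,-0.003,0,0,0],[-1,-0.003,0,0,0],[-0.5,-0.003,0,0,0],[-0.5,-0.003,0,0,0],[-0.5,-0.003,0,0,0]]]'
python3 -m jog '[[[-0.5,0,0,0,0],[-0.5,0,0,-0.02,0],[-0.5,0,0,-0.06,0],[-0.5,-0.02,0,-0.1,0],[-0.5,-0.04,0,-0.12,0]]]'
python3 -m jog '[[[-0.5,0.002,0.02,0,0],[-0.5,0,0.045,0,0],[-0.5,0,0.045,0,0],[-0.5,0,0.045,0,0]]]'
python3 - <<'E'
from h import *
t,Rt=snap("w9");gr=cv2.cvtColor(cv2.imread("pics/w9.png"),cv2.COLOR_BGR2GRAY).astype(int)
d=np.array([.855,.518]);n=np.array([-.518,.855]);s3=np.array([.3773,.2381]);xs=np.arange(-60,-39,1.5)
for nm,k in(("k1",0),("k3",1),("k2",2)):
    s=s3+.045*k*n
    q=w2wrist([np.r_[s+x/1000*d,.04] for x in xs],t,Rt).round().astype(int);print(nm,[int(gr[v,u]) for u,v in q],q[0])
    y=np.arange(-14,15,2);q=w2wrist([np.r_[s-.03*d+e/1000*n,.04] for e in y],t,Rt).round().astype(int);print("  across",[int(gr[v,u]) for u,v in q])
E
```

```text
time: 24.0
tool_pos: [0.3338, 0.317, 0.0378]
tool_rot: [-3.142, -0.002, 0.545]
contact_force: [0.3, 0.4, 0.6]
opening: 0.0229
grip_force: 0.0
time: 24.42
tool_pos: [0.3003, 0.2966, 0.1607]
tool_rot: [-3.141, -0.006, 0.545]
contact_force: [0.5, 0.4, 0.6]
opening: 0.0233
grip_force: 0.0
time: 24.75
tool_pos: [0.3225, 0.2567, 0.1579]
tool_rot: [3.142, -0.001, 0.543]
contact_force: [-0.5, 0.2, -0.0]
opening: 0.0231
grip_force: 0.0
k1 [200, 209, 175, 154, 146, 172, 170, 153, 177, 161, 74, 65, 72, 65] [332 227]
  across [40, 37, 42, 115, 156, 145, 157, 128, 176, 205, 162, 94, 51, 40, 44]
k3 [58, 54, 61, 58, 60, 55, 52, 59, 72, 69, 68, 73, 68, 69] [281 227]
  across [43, 35, 42, 52, 68, 103, 149, 122, 155, 168, 165, 63, 38, 39, 40]
k2 [99, 97, 96, 88, 72, 73, 70, 60, 61, 69, 70, 68, 68, 71] [230 227]
  across [42, 39, 47, 58, 68, 71, 69, 69, 71, 63, 70, 52, 40, 41, 37]
```

```bash

python3 -m jog '[[[-0.5,0.0,0.04,-0.04,0],[-0.5,-0.01,0.07,-0.07,0],[-0.5,-0.02,0.1,-0.1,0],[-0.5,-0.02,0.12,-0.1,0],[-0.5,-0.02,0.12,-0.1,0]]]' | head -2
python3 -m jog '[[[-0.5,0,0,0,0],[-0.5,0,0,0,0]]]' | head -2
python3 - <<'E'
from h import *
t,Rt=snap("w10");gr=cv2.cvtColor(cv2.imread("pics/w10.png"),cv2.COLOR_BGR2GRAY).astype(int)
d=np.array([.855,.518]);n=np.array([-.518,.855]);s3=np.array([.3773,.2381]);xs=np.arange(-60,-39,1.5)
for nm,k in(("k1",0),("k3",1),("k2",2)):
    s=s3+.045*k*n
    q=w2wrist([np.r_[s+x/1000*d,.04] for x in xs],t,Rt).round().astype(int);print(nm,[int(gr[v,u]) for u,v in q],q[0])
    y=np.arange(-14,15,2);q=w2wrist([np.r_[s-.03*d+e/1000*n,.04] for e in y],t,Rt).round().astype(int);print("  across",[int(gr[v,u]) for u,v in q])
E
```

```text
time: 25.22
tool_pos: [0.3704, 0.1414, 0.2604]
time: 25.38
tool_pos: [0.3665, 0.1448, 0.2568]
k1 [91, 127, 176, 187, 193, 197, 191, 206, 234, 240, 239, 237, 238, 240] [218 181]
  across [120, 67, 51, 161, 241, 241, 239, 240, 239, 240, 237, 223, 165, 155, 155]
k3 [216, 216, 211, 207, 192, 195, 196, 208, 227, 234, 236, 234, 234, 235] [182 181]
  across [39, 49, 67, 121, 233, 236, 236, 236, 236, 237, 232, 209, 168, 171, 166]
k2 [218, 214, 206, 202, 200, 197, 194, 202, 244, 245, 244, 244, 245, 244] [148 182]
  across [53, 59, 73, 145, 242, 242, 243, 244, 245, 246, 240, 217, 202, 201, 192]
```

All three tails end at the same place along the bore, within about 1.5 mm, and are centred across it. The arm is clear, so I'm handing in.

```bash
python3 -c "
from cell import robot
print(robot.hand_in())"
```

```text
the job is handed in; nothing more can be done
None
```

Both loose keys are in the rack's outer bores, key 1 in slot_3 and key 2 in slot_1, bevelled end first and pushed home (level with the middle key in the last wrist image); handed in at about 25 s, no verdict returned.

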